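# Point out the red sample and its slide, then confirm

### The arm

A 6-joint arm with a two-finger parallel gripper is mounted at the origin on the work surface. World frame = base frame: x ahead of the robot, y to its left, z up, the work surface at z = 0. Lengths are in mm, angles in degrees, forces in N, time in s.
With the tool pointing down it reaches from about 300 to 850 mm from the base axis. Payload 4.2 kg.
Tool frame: the origin (TCP) lies midway between the tips of the shut fingers; the grasp point (between the pads) lies 19 mm behind it (env.hold_point_z is the z of the grasp point in the tool frame, in mm); z points along the fingers, y is the direction in which the jaws open and shut (so a half turn about z gives the same grasp; the last joint's range is limited). The gripper opens to 91 mm and grips with 3 to 60 N. Pads are 32 mm wide; open, the fingers measure 118 mm over their backs; the gripper's body (76 mm by 178 mm) begins 60 mm behind the grasp point.
Start: joints at [74.198, 18.312, 89.639, -0, 72.044, -1.146], TCP at [145.488, 556.306, 213.976] pointing down, gripper open.
Joint ranges: [-177.97, 177.97], [-48.28, 115.42], [12.27, 149.76], [-77.06, 257.06], [2.81, 150.46], [-146.56, 146.56]. Speed limits (degrees/s): [147.25, 147.25, 180, 180, 180, 180].

### API

Orientations are given as [roll, pitch, yaw] about the fixed x, y, z axes, in that order (R = Rz(yaw) Ry(pitch) Rx(roll)).
In Python, from workcell import env, grab_frame, camera_params, spotter gives the robot as it stands. The module is installed in compiled form; this text tells all that it offers.
- The arm moves only by the shell command python3 -m jog 'ROWS' [FORCE]. ROWS is text: rows parted by semicolons, each of 7 numbers parted by spaces: the turn, a rotation vector about the world's x, y, z in units of 5 degrees (1.0 is 5 degrees), then the shift along the world's x, y, z in units of 25 mm (1.0 is 25 mm), then the opening, from 0 (shut) to 1 (fully open). A call has 1 to 5 rows; each row is the pose to reach, as a shift and turn from the pose commanded when the call began; what a row does not reach only later rows make up. A row lasts 1/8 s, in which the tool goes at most 62.5 mm and 10.7 degrees, less where a joint would pass 70% of its speed; a pose out of reach is approached as far as the arm can. A call with a gripper value outside its range is refused whole. The fingers move at their own pace and stop on an object; FORCE is the grip in N (left out, the last holds). Time passes only in rows, so rows that repeat a pose let the fingers close. It gives the time, the measured TCP pose, the force and the opening at its end, in the units of the state.
- env.state(): the state, without advancing time (a new reading comes with each control period).
- grab_frame(name): name is "scene" or "side" or "wrist"; returns the picture (480x640x3 uint8, red, green, blue); there is no depth.
- camera_params(name): a dict with "K" (3x3 intrinsics, pixels), "rvec" (rotation vector, rad) and "tvec" (3), from world to camera coordinates, as OpenCV has them. Camera axes: x right, y down, z forward; pixel columns grow to the right and rows downward; lengths in mm; the calibration is good to about 2 mm. A picture is of the moment at which its call begins: read the wrist's pose just before it. camera_params takes no time and is no camera call; for the wrist camera it gives the pose at the moment of the call.
- env.job_done(): hands the job in, once; it reports no verdict.
Trained networks look in the newest picture that a camera, given by its name, has taken for a name from the list of things; names that differ only in an ending like _2 or _b are one class to them, and where a whole thing is asked for, a point or a joint stands for the part that bears it (a point fixed in the world has none). Each returns a list of dicts, best first, with "conf" (0 to 1); they miss things now and then, are a little off and sometimes report something else, mostly with a low value. They report only what shows in the picture. A call takes as long as a camera call. They do not tell look-alikes from the thing itself.
- spotter.look_for(query, camera): "box" ([left, top, width, height] in pixels, round what is visible of it).
- spotter.trace(query, camera): "region" (480x640 bool, what is visible of it) and "box" ([left, top, width, height] in pixels, round what is visible of it).
The state is a dict: "time_s": time; "qpos": joint angles; "qvel": joint speeds; "effort": joint torques, N m; "ee_pos": TCP position; "ee_rot": TCP orientation; "force": force on the tool from outside, world axes, zero at the start; "torque": the same for the moment, N m; "gripper_width": finger opening in mm.
Only numpy, scipy, OpenCV 4.12 (cv2) and the standard library are available. Lean on these libraries where they do the work, as an engineer would, in place of code of your own. Each camera call takes 0.05 s, during which the arm holds its last target. There are 200 camera calls.

### The job

Confirm for the log which sample goes on which slide: hold the fingertips two to three centimetres above the cap of the red-capped tube for two seconds, then the same above the middle of the slide with the red end. Then press the green button on the logger right down, let it come back up, and draw the hand up until the fingertips are at least 20 cm above the bench. Touch none of the things except the logger, come down on each thing from well above, and do not dip over any other tube or slide.

Things in the scene. Friction and masses are not known exactly. Their poses are not given: they have to be found in the camera images.
- rack: Orange rack for sample tubes, fixed to the bench, 150 mm along its x, 100 mm along its y, 50 mm high, with 3 by 2 holes 48 mm apart, one of them empty. Origin: centre of its underside; z up. It stands on the left or the right of the logger.
- tray: Black slide tray, fixed to the bench, 165 mm along its x, 100 mm along its y, 12 mm high, with four slides side by side 39.5 mm apart along its x. Origin: centre of its underside; z up. It stands on the other side of the logger from the rack.
- logger: White logging box, fixed to the bench, 110 mm along its x, 84 mm along its y, 45 mm high, with a dark display and one green push button on top. Origin: centre of its underside; z up.
- confirm_top (a point): Centre of the top face of the logger's round green push button (28 mm across); it faces up and goes down with the button.
- confirm (a joint): Travel of the green button in m: 0 up, 0.006 fully down; a spring brings it back. Fully down takes about 5 N.
- tube_red: Clear-grey sample tube with a red screw cap (the sample to be confirmed), standing loose in any of the rack's holes; 80 mm tall, tube 16 mm and cap 21 mm across, the cap being the top 16 mm. Origin: centre of the tube's foot, 6 mm above the bench; z up, so the top of the cap lies 80 mm above the origin.
- tube_blue: Clear-grey sample tube with a blue screw cap (another sample), standing loose in any of the rack's holes; 80 mm tall, tube 16 mm and cap 21 mm across, the cap being the top 16 mm. Origin: centre of the tube's foot, 6 mm above the bench; z up, so the top of the cap lies 80 mm above the origin.
- tube_white: Clear-grey sample tube with a white screw cap (another sample), standing loose in any of the rack's holes; 80 mm tall, tube 16 mm and cap 21 mm across, the cap being the top 16 mm. Origin: centre of the tube's foot, 6 mm above the bench; z up, so the top of the cap lies 80 mm above the origin.
- tube_yellow: Clear-grey sample tube with a yellow screw cap (another sample), standing loose in any of the rack's holes; 80 mm tall, tube 16 mm and cap 21 mm across, the cap being the top 16 mm. Origin: centre of the tube's foot, 6 mm above the bench; z up, so the top of the cap lies 80 mm above the origin.
- tube_green: Clear-grey sample tube with a green screw cap (another sample), standing loose in any of the rack's holes; 80 mm tall, tube 16 mm and cap 21 mm across, the cap being the top 16 mm. Origin: centre of the tube's foot, 6 mm above the bench; z up, so the top of the cap lies 80 mm above the origin.
- slide_red: Glass slide with a red end, lying fixed in any of the tray's four places; 26 mm along its x, 76 mm along its y, 2 mm thick; the red field is the last 22 mm at +y. Origin: middle of its underside, 8 mm above the bench; z up.
- slide_blue: Glass slide with a blue end, lying fixed in any of the tray's four places; 26 mm along its x, 76 mm along its y, 2 mm thick; the blue field is the last 22 mm at +y. Origin: middle of its underside, 8 mm above the bench; z up.
- slide_green: Glass slide with a green end, lying fixed in any of the tray's four places; 26 mm along its x, 76 mm along its y, 2 mm thick; the green field is the last 22 mm at +y. Origin: middle of its underside, 8 mm above the bench; z up.
- slide_yellow: Glass slide with a yellow end, lying fixed in any of the tray's four places; 26 mm along its x, 76 mm along its y, 2 mm thick; the yellow field is the last 22 mm at +y. Origin: middle of its underside, 8 mm above the bench; z up.
- tipbox_blue: Blue box of pipette tips, loose bystander, 80 x 115 x 60 mm high. Origin: centre of its underside.
- tipbox_pink: Pink box of pipette tips, loose bystander, 80 x 115 x 60 mm high. Origin: centre of its underside.
- jar: Small amber jar with a white cap, loose bystander, 48 mm across, 65 mm high. Origin: centre of its underside.
- puck: Blue wax puck, loose bystander, 60 mm across, 22 mm high. Origin: centre of its underside.
There are look-alikes about, which are no part of the job. What is shaped like the tube_white but pink is not meant.

How it is judged (in metres and radians):
On the way, in this order (a step that is already met when the one before it is completed fails the run):
1. the fingertips dwell just above the cap of the red-capped tube (horizontal distance between the grasp point and tube_red below 0.016 m and z of the grasp point in the frame of tube_red between 0.095 and 0.15 m), for 1.5 s.
2. the fingertips dwell just above the middle of the red-ended slide (horizontal distance between the grasp point and slide_red below 0.016 m and z of the grasp point in the frame of slide_red between 0.017 and 0.072 m), for 1.5 s.
3. the green button is pressed right down (value of joint confirm above 0.0045 m), for 0.05 s.
At the end, for the whole second after the job is handed in: The green button is back up (under 1 mm down), the grasp point is more than 0.20 m above the bench, and every tube and bystander is at rest within 5 mm of where it began, tubes upright (within 0.15 rad) (value of joint confirm below 0.001 m and height (world z) of the grasp point above 0.2 m and distance of each of tube_red, tube_blue, tube_white, tube_yellow, tube_green, tipbox_blue, tipbox_pink, jar, puck from where it was at the start of the episode below 0.005 m and angle between each of tube_red, tube_blue, tube_white, tube_yellow, tube_green's own z axis and vertical below 0.15 rad and linear speed of each of tube_red, tube_blue, tube_white, tube_yellow, tube_green, tipbox_blue, tipbox_pink, jar, puck below 0.02 m/s); the robot touches nothing.
It fails at once if the robot touches a tube, the rack, a slide, the tray or a bystander ((contact force between any of the fingers, the arm and tube_red above 0.5 N or contact force between any of the fingers, the arm and tube_blue above 0.5 N or contact force between any of the fingers, the arm and tube_white above 0.5 N or contact force between any of the fingers, the arm and tube_yellow above 0.5 N or contact force between any of the fingers, the arm and tube_green above 0.5 N or contact force between any of the fingers, the arm and rack above 0.5 N) or (contact force between any of the fingers, the arm and slide_red above 0.5 N or contact force between any of the fingers, the arm and slide_blue above 0.5 N or contact force between any of the fingers, the arm and slide_green above 0.5 N or contact force between any of the fingers, the arm and slide_yellow above 0.5 N or contact force between any of the fingers, the arm and tray above 0.5 N) or (contact force between any of the fingers, the arm and tipbox_blue above 0.5 N or contact force between any of the fingers, the arm and tipbox_pink above 0.5 N or contact force between any of the fingers, the arm and jar above 0.5 N or contact force between any of the fingers, the arm and puck above 0.5 N)).
It fails at once if a tube or a bystander is moved or lifted by more than 5 mm (distance of any of tube_red, tube_blue, tube_white, tube_yellow, tube_green, tipbox_blue, tipbox_pink, jar, puck from where it was at the start of the episode above 0.005 m).
It fails at once if the fingertips dip over another tube (grasp point within 12 mm sideways and less than 60 mm above its cap) ((horizontal distance between the grasp point and tube_blue below 0.012 m and z of the grasp point in the frame of tube_blue between 0.08 and 0.14 m) or (horizontal distance between the grasp point and tube_white below 0.012 m and z of the grasp point in the frame of tube_white between 0.08 and 0.14 m) or (horizontal distance between the grasp point and tube_yellow below 0.012 m and z of the grasp point in the frame of tube_yellow between 0.08 and 0.14 m) or (horizontal distance between the grasp point and tube_green below 0.012 m and z of the grasp point in the frame of tube_green between 0.08 and 0.14 m)).
It fails at once if the fingertips dip over another slide (grasp point within 12 mm sideways of its middle and less than 60 mm above it) ((horizontal distance between the grasp point and slide_blue below 0.012 m and z of the grasp point in the frame of slide_blue between 0.002 and 0.062 m) or (horizontal distance between the grasp point and slide_green below 0.012 m and z of the grasp point in the frame of slide_green between 0.002 and 0.062 m) or (horizontal distance between the grasp point and slide_yellow below 0.012 m and z of the grasp point in the frame of slide_yellow between 0.002 and 0.062 m)).
It also fails if it takes over 56 s, if anything falls off the work surface, if the arm or the gripper's body presses on something with over 40 N, if the wrist force passes 120 N, or if a joint passes its speed limit or range.

## Working session

There is one attempt and no reset: what is moved stays moved. The work goes in short steps, Python scripts to look and compute and a shell command to move; the robot and the scene stay as the last step left them, time stands still between calls to the robot, and variables do not carry over. Pictures are saved under pics/ and viewed, about 8 in all and at most 12, crops included, and the job is handed in when it is done.

```bash
mkdir -p pics; cat > h.py <<'E'
import numpy as np, cv2
from workcell import env, grab_frame, camera_params, spotter
def cam(n):
    p=camera_params(n); R=cv2.Rodrigues(np.array(p['rvec'],float))[0]; return np.array(p['K'],float),R,np.array(p['tvec'],float).ravel()
def ray(n,u,v,z):
    K,R,t=cam(n); d=R.T@np.linalg.solve(K,[u,v,1]); c=-R.T@t; return c+d*(z-c[2])/d[2]
def proj(n,P):
    K,R,t=cam(n); q=K@(R@np.array(P,float)+t); return q[:2]/q[2]
E
python3 - <<'E'
from h import *
s=env.state(); print(s['time_s'],s['ee_pos'],s['ee_rot'],s['gripper_width'],env.hold_point_z)
for n in ['scene','side']:
    im=grab_frame(n); cv2.imwrite(f'pics/{n}0.png',im[...,::-1])
    K,R,t=cam(n); print(n,(-R.T@t).round(),R[2].round(2))
    for q,z in [('tube_red',86),('slide_red',10),('confirm_top',50),('logger',45),('rack',50),('tray',12)]:
        for d in spotter.look_for(q,n)[:2]:
            b=d['box']; print(q,round(d['conf'],2),np.round(b),ray(n,b[0]+b[2]/2,b[1]+b[3]/2,z).round())
E
```

```text
0.0 [145.33249311 555.78645046 213.12353859] [-1.79897109e+02 -2.19712211e-03  1.65343706e+02] 91.35716707733214 -18.8
scene [1028.  308.  852.] [-0.51 -0.3  -0.8 ]
tube_red 0.63 [439. 284.  13.  23.] [546. 256.  86.]
tube_red 0.28 [282. 200.  73.  74.] [545.  26.  86.]
slide_red 0.58 [199. 190.  37.  21.] [ 518. -218.   10.]
logger 0.85 [287. 197.  69.  78.] [515.  14.  45.]
logger 0.57 [250. 333.  90.  86.] [764. 109.  45.]
rack 0.86 [384. 253.  91. 103.] [552. 237.  50.]
rack 0.23 [322. 209.  12.  12.] [472.   3.  50.]
tray 0.77 [155. 181.  92.  86.] [ 582. -211.   12.]
tray 0.56 [201. 190.  37.  23.] [ 519. -213.   12.]
side [ 482. -665.  850.] [ 0.07  0.65 -0.76]
tube_red 0.39 [299. 155.  10.  15.] [529. 227.  86.]
slide_red 0.74 [310. 334.  20.  39.] [ 519. -225.   10.]
confirm_top 0.66 [282. 242.  13.  12.] [478.   2.  50.]
confirm_top 0.54 [323. 165.  10.  28.] [583. 206.  50.]
logger 0.94 [272. 236.  53.  41.] [497. -20.  45.]
logger 0.24 [282. 169.   9.  32.] [484. 198.  45.]
rack 0.59 [272. 157.  68.  50.] [531. 200.  50.]
rack 0.35 [281. 238.  12.  16.] [475.   7.  50.]
tray 0.72 [305. 317.  90.  62.] [ 577. -221.   12.]
```

```bash
python3 -c "
import cv2
a=cv2.imread('pics/scene0.png');b=cv2.imread('pics/side0.png')
cv2.imwrite('pics/a.png',cv2.resize(a[160:430,130:500],(800,584),interpolation=cv2.INTER_CUBIC))
cv2.imwrite('pics/b.png',cv2.resize(b[110:400,210:480],(558,600),interpolation=cv2.INTER_CUBIC))"
```

```text
(no output)
```

View pics/a.png

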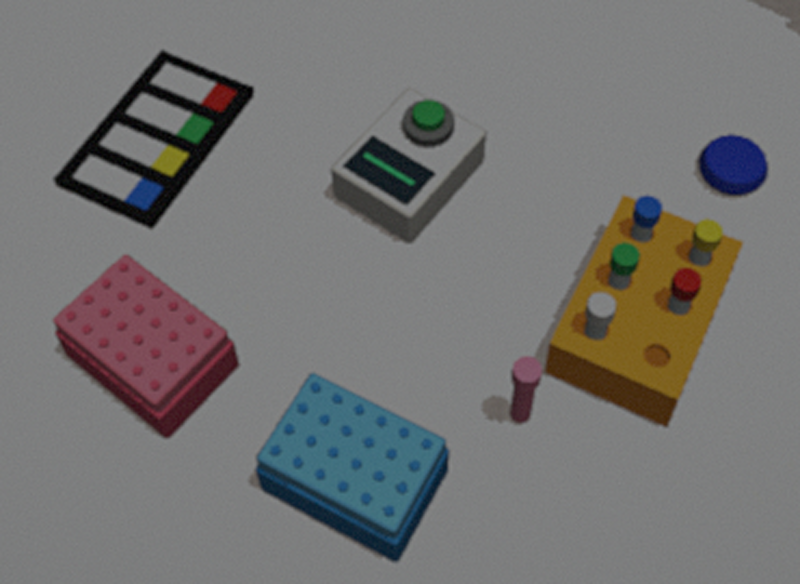

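View pics/b.png

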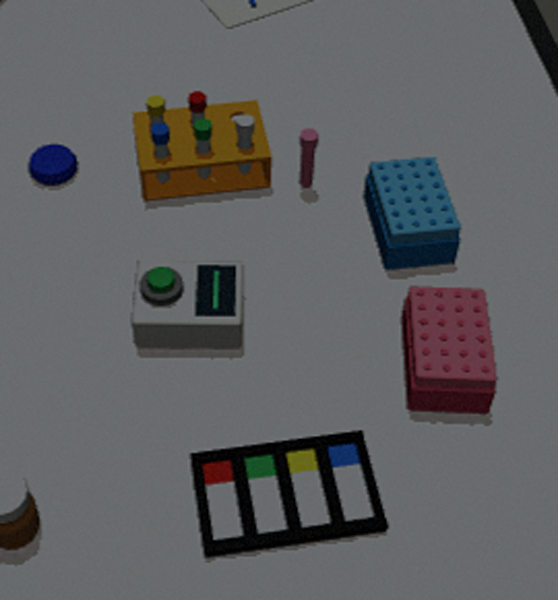

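The scene view shows the rack with five tubes: red cap near full-image (447,291), and a pink decoy beside the rack at about (373,338). The tray has its red-ended slide at the end furthest from the pink tip box. The logger's button is at about (328,213). The side view agrees: the slide order is red, green, yellow, blue, and the jar is at lower left. Next I'll get positions from colour centroids.

```bash
cat >> h.py <<'E'
def blob(im,seed,r=12,tol=14):
    "centroid of the pixels near the seed with its hue"
    hsv=cv2.cvtColor(im,cv2.COLOR_BGR2HSV).astype(int); x,y=map(int,seed)
    h0=hsv[y,x,0]; dh=abs(hsv[...,0]-h0); dh=np.minimum(dh,180-dh)
    m=((dh<tol)&(hsv[...,1]>90)&(hsv[...,2]>40)).astype(np.uint8)
    k=np.zeros_like(m); cv2.circle(k,(x,y),r,1,-1); m&=k
    n,l,st,c=cv2.connectedComponentsWithStats(m); i=l[y,x]
    return c[i],st[i]
def tri(obs):
    A=[];b=[]
    for n,(u,v) in obs:
        K,R,t=cam(n); M=np.eye(3)
        d=R.T@np.linalg.solve(K,[u,v,1]); d/=np.linalg.norm(d); c=-R.T@t; M-=np.outer(d,d); A.append(M); b.append(M@c)
    return np.linalg.solve(sum(A),sum(b))
E
python3 - <<'E'
from h import *
A=cv2.imread('pics/scene0.png');B=cv2.imread('pics/side0.png')
fa=lambda x,y:(130+x/800*370,160+y/584*270); fb=lambda x,y:(210+x/558*270,110+y/600*290)
S={'cap_red':((686,284),(197,102),76),'cap_green':((624,260),(203,130),76),'cap_yel':((707,236),(155,105),76),'cap_blue':((647,212),(160,134),76),'button':((428,112),(160,279),50),
'f_red':((218,97),(218,471),10),'f_green':((195,128),(260,466),10),'f_yel':((170,160),(302,460),10),'f_blue':((144,193),(344,455),10)}
for k,(a,b,z) in S.items():
    ca,sa=blob(A,fa(*a));cb,sb=blob(B,fb(*b))
    print(k,ca.round(1),sa[4],cb.round(1),sb[4],'scene',ray('scene',*ca,z).round(1)[:2],'side',ray('side',*cb,z).round(1)[:2],'tri',tri([('scene',ca),('side',cb)]).round(1))
E
```

```text
cap_red [446.8 291.1] 166 [305.1 156.6] 39 scene [531.3 253.6] side [533.5 260. ] tri [533.6 254.1  80.5]
cap_green [418.5 279.4] 136 [307.4 169.8] 41 scene [533.4 205.5] side [535.  212.3] tri [535.3 206.4  80.5]
cap_yel [455.8 269.6] 295 [285.4 163.8] 172 scene [485.9 250.9] side [485.1 239. ] tri [483.4 249.5  68.9]
cap_blue [429.  257.4] 142 [286.9 173.1] 62 scene [485.1 203.3] side [486.9 205.7] tri [486.7 203.5  78.1]
button [327.9 212.8] 162 [287.2 243.4] 108 scene [4.672e+02 2.000e-01] side [475.3  14.7] tri [475.4   4.7  61.7]
f_red [231.1 204.8] 140 [315.1 338. ] 144 scene [ 514.8 -188.7] side [ 514.4 -192.1] tri [ 514.  -190.4    7.6]
f_green [220.1 219. ] 143 [335.5 335.1] 144 scene [ 554.  -186.8] side [ 553.8 -190.1] tri [ 553.4 -188.4    7.7]
f_yel [208.6 234. ] 159 [355.7 332.3] 149 scene [ 593.8 -184.7] side [ 593.  -188.1] tri [ 592.9 -186.4    7.5]
f_blue [196.5 249.5] 167 [376.  329.8] 146 scene [ 633.3 -182.9] side [ 632.7 -186.8] tri [ 632.6 -184.8    7.2]
```

```bash
python3 -m jog '0 0 0 1.6 -1.2 0 0; 0 0 0 3.4 -2.6 0 0; 0 0 0 5.2 -4 0 0; 0 0 0 7 -5.4 0 0; 0 0 0 8.5 -6.6 0 0'; python3 -m jog '0 0 0 1.6 -1.2 0 0; 0 0 0 3.2 -2.5 0 0; 0 0 0 5 -3.9 0 0; 0 0 0 6.3 -4.9 0 0; 0 0 0 7.05 -5.5 0 0'
python3 -m jog '0 0 0 0 0 0 0; 0 0 0 0 0 0 0'
python3 - <<'E'
from h import *
s=env.state(); print(s['time_s'],s['ee_pos'],s['ee_rot'],s['gripper_width'],s['qpos'])
im=grab_frame('wrist'); cv2.imwrite('pics/w1.png',im[...,::-1])
print(proj('wrist',[533.5,254,86]),proj('wrist',[533.5,254,78]))
for d in spotter.look_for('tube_red','wrist')[:3]: print(d)
E
```

```text
time_s: 1.32
ee_pos: [359.5, 389.9, 214.2]
ee_rot: [180.0, 0.0, 165.3]
force: [1.1, 1.0, 0.1]
gripper_width: 43.9
time_s: 1.95
ee_pos: [535.6, 252.5, 213.8]
ee_rot: [180.0, -0.0, 165.2]
force: [0.5, 0.7, -0.8]
gripper_width: 0.5
time_s: 2.2
ee_pos: [533.3, 254.6, 213.9]
ee_rot: [180.0, -0.1, 165.4]
force: [0.3, 0.1, 0.6]
gripper_width: 0.1
2.2 [533.28232943 254.55788343 213.92982072] [ 1.79985880e+02 -5.97779507e-02  1.65385761e+02] 0.10228028843222597 [ 2.43743764e+01  1.97740283e+01  8.74595631e+01  5.08585262e-02
  7.28039950e+01 -5.10264290e+01]
[323.04374785 230.80330074] [323.05985037 228.7232267 ]
{'box': [309.7, 214.1, 25.1, 24.9], 'conf': 0.59}
{'box': [39.0, 218.6, 37.3, 25.5], 'conf': 0.49}
```

View pics/w1.png

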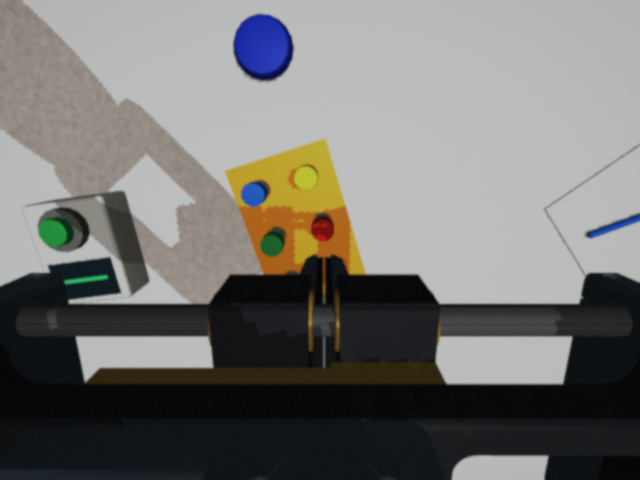

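The wrist view shows the red cap at about (322,229), against a predicted (323,231), so the estimate is good to about 2 mm. The button is at about (55,232). I'll descend and dwell.

```bash
python3 -m jog '0 0 0 0 0 -1 0; 0 0 0 0 0 -2 0; 0 0 0 0 0 -3 0; 0 0 0 0 0 -3.8 0; 0 0 0 0 0 -4.1 0'; for i in 1 2 3 4; do python3 -m jog '0 0 0 0 0 0 0; 0 0 0 0 0 0 0; 0 0 0 0 0 0 0; 0 0 0 0 0 0 0; 0 0 0 0 0 0 0'; done
python3 - <<'E'
from h import *
im=grab_frame('scene'); cv2.imwrite('pics/s1.png',cv2.resize(im[180:380,280:520,::-1],(720,600)))
w=grab_frame('wrist'); cv2.imwrite('pics/w2.png',w[...,::-1]); print(proj('wrist',[533.5,254,86]))
E
```

```text
time_s: 2.92
ee_pos: [532.9, 254.3, 110.5]
ee_rot: [-179.9, -0.1, 165.4]
force: [0.1, 1.0, 0.6]
gripper_width: 0.3
time_s: 3.55
ee_pos: [534.3, 253.8, 111.7]
ee_rot: [180.0, 0.0, 165.3]
force: [-0.1, 0.3, -0.4]
gripper_width: 0.5
time_s: 4.18
ee_pos: [534.2, 253.8, 111.5]
ee_rot: [180.0, -0.0, 165.3]
force: [-0.8, 1.3, -0.1]
gripper_width: 0.3
time_s: 4.8
ee_pos: [534.2, 253.8, 111.5]
ee_rot: [180.0, -0.0, 165.3]
force: [0.3, 0.4, 0.5]
gripper_width: 0.5
time_s: 5.42
ee_pos: [534.2, 253.8, 111.5]
ee_rot: [180.0, -0.0, 165.3]
force: [-0.6, 0.4, 0.3]
gripper_width: 0.1
[323.80640133 269.18433752]
```

View pics/s1.png

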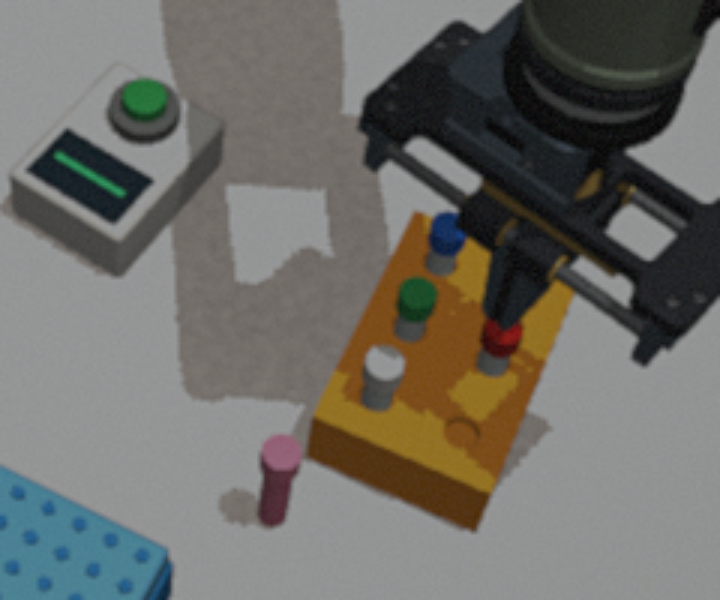

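The picture shows the tips just above the red cap, nothing touched and all tubes upright. Dwell done (about 2.5 s). Now up and across to above the slide.

```bash
python3 -m jog '0 0 0 0 0 1.2 0; 0 0 0 0 0 2.6 0; 0 0 0 0 0 4.1 0; 0 0 0 0 -1.2 4.1 0; 0 0 0 -0.1 -3.2 4.1 0'; python3 -m jog '0 0 0 -0.1 -2 0 0; 0 0 0 -0.2 -4 0 0; 0 0 0 -0.2 -6 0 0; 0 0 0 -0.3 -8 0 0; 0 0 0 -0.4 -10 0 0';  python3 -m jog '0 0 0 -0.1 -2 0 0; 0 0 0 -0.2 -4 0 0; 0 0 0 -0.25 -5.2 0 0; 0 0 0 -0.25 -5.65 0 0; 0 0 0 -0.25 -5.65 0 0'
python3 -m jog '0 0 0 0 0 0 0; 0 0 0 0 0 0 0'
python3 - <<'E'
from h import *
im=grab_frame('wrist'); cv2.imwrite('pics/w3.png',im[...,::-1])
print(proj('wrist',[515.3,-217.4,10]),proj('wrist',[514,-190.4,10]),proj('wrist',[475.4,4.7,60]),env.state()['qpos'])
E
```

```text
time_s: 6.15
ee_pos: [532.1, 174.0, 214.5]
ee_rot: [179.9, 0.1, 165.5]
force: [0.8, 1.0, -0.2]
gripper_width: 0.0
time_s: 6.78
ee_pos: [521.5, -77.8, 214.1]
ee_rot: [180.0, 0.0, 165.3]
force: [0.6, 1.1, 0.2]
gripper_width: 0.6
time_s: 7.4
ee_pos: [515.5, -217.3, 213.8]
ee_rot: [180.0, -0.0, 165.3]
force: [0.6, -0.2, 0.0]
gripper_width: 0.3
time_s: 7.65
ee_pos: [515.6, -216.3, 214.1]
ee_rot: [180.0, 0.0, 165.4]
force: [0.3, 0.4, -0.0]
gripper_width: 0.5
[322.83416987 213.78007996] [346.54233683 206.50645139] [553.95452509 119.53082732] [-2.39569498e+01  1.68849770e+01  9.17057571e+01  1.66306143e-02
  7.14079682e+01 -9.93858309e+01]
```

View pics/w3.png

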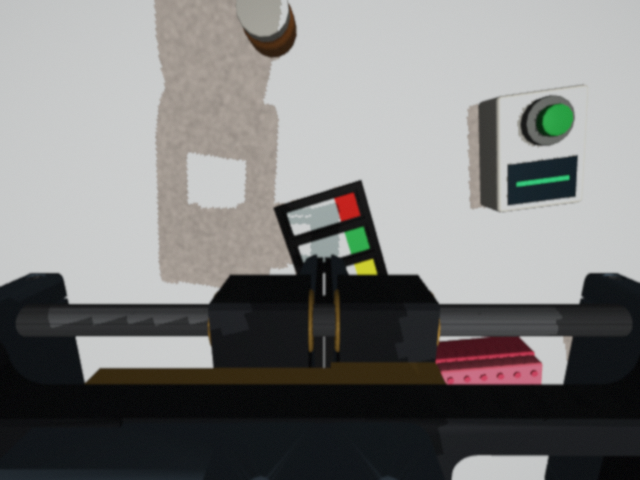

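The wrist view shows the slide's red field at about (347,207), where it was predicted, and the slide's middle at (324,214). The button top is at (557,120). I'll descend over the slide and dwell.

```bash
python3 -m jog '0 0 0 0 0 -1.3 0; 0 0 0 0 0 -3 0; 0 0 0 0 0 -4.8 0; 0 0 0 0 0 -6.2 0; 0 0 0 0 0 -7.1 0'; for i in 1 2 3 4; do python3 -m jog '0 0 0 0 0 0 0; 0 0 0 0 0 0 0; 0 0 0 0 0 0 0; 0 0 0 0 0 0 0; 0 0 0 0 0 0 0'; done
python3 - <<'E'
from h import *
im=grab_frame('side'); cv2.imwrite('pics/d1.png',cv2.resize(im[220:400,230:446,::-1],(720,600)))
B={n:cv2.imread(f'pics/{f}.png') for n,f in [('scene','s1'),('side','d1')]}
E
```

```text
time_s: 8.32
ee_pos: [514.8, -216.5, 34.8]
ee_rot: [180.0, -0.1, 165.4]
force: [0.7, 0.7, 0.2]
gripper_width: -0.1
time_s: 8.95
ee_pos: [515.7, -217.5, 37.0]
ee_rot: [-180.0, 0.1, 165.3]
force: [-0.3, 0.8, 0.7]
gripper_width: 0.7
time_s: 9.57
ee_pos: [515.5, -217.4, 36.5]
ee_rot: [180.0, -0.0, 165.3]
force: [0.3, -0.5, 0.9]
gripper_width: 0.5
time_s: 10.2
ee_pos: [515.5, -217.4, 36.5]
ee_rot: [180.0, 0.0, 165.3]
force: [0.8, -0.4, -0.0]
gripper_width: 0.5
time_s: 10.82
ee_pos: [515.5, -217.5, 36.5]
ee_rot: [180.0, 0.0, 165.3]
force: [0.5, 0.2, 0.1]
gripper_width: 0.8
```

View pics/d1.png

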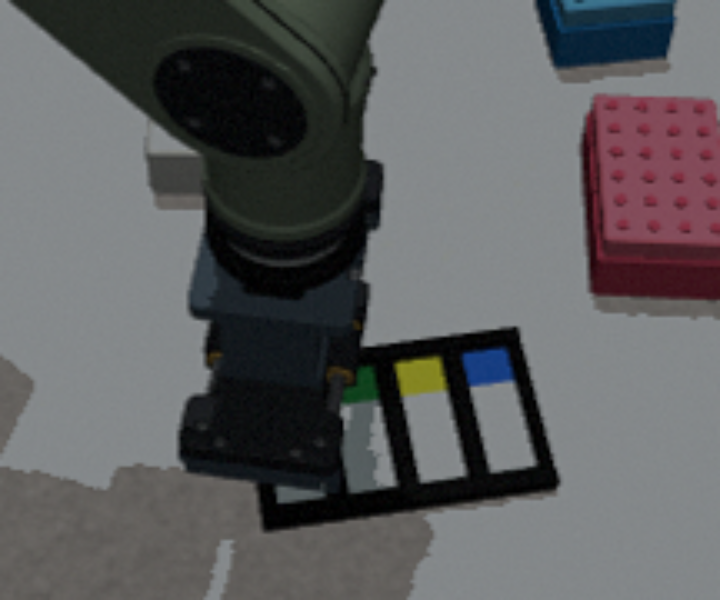

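The gripper stands over the red-ended slide, clear of everything, and the slide dwell is done. Now up and over to the button.

```bash
python3 -m jog '0 0 0 0 0 1.5 0; 0 0 0 0 0 3.5 0; 0 0 0 0 0 5.5 0; 0 0 0 0 0 7.1 0; 0 0 0 -0.2 1.2 7.1 0'; python3 -m jog '0 0 0 -0.3 1.8 0 0; 0 0 0 -0.6 3.6 0 0; 0 0 0 -1 5.4 0 0; 0 0 0 -1.3 7 0 0; 0 0 0 -1.4 7.7 0 0'
python3 -m jog '0 0 0 0 0 0 0; 0 0 0 0 0 0 0; 0 0 0 0 0 0 0'
python3 - <<'E'
from h import *
print(env.state()['ee_pos'])
im=grab_frame('wrist')[...,::-1].copy(); p=proj('wrist',[475.4,4.7,60]); print(p,proj('wrist',[475.4,4.7,52]))
c,st=blob(im,p,r=40); print(c,st)
A=cv2.imread('pics/scene0.png');B=cv2.imread('pics/side0.png')
a,_=blob(A,(328,212));b,_=blob(B,(287,244))
print(tri([('wrist',c),('scene',a),('side',b)]),tri([('wrist',c),('scene',a)]),tri([('wrist',c),('side',b)]))
for z in(50,56,62): print(z,ray('wrist',*c,z))
cv2.imwrite('pics/w4.png',im)
E
```

```text
time_s: 11.5
ee_pos: [512.7, -189.1, 217.7]
ee_rot: [-179.9, 0.5, 165.2]
force: [-0.5, 0.2, -0.9]
gripper_width: 0.9
time_s: 12.12
ee_pos: [474.9, 6.6, 214.1]
ee_rot: [180.0, 0.0, 165.5]
force: [-0.2, 0.1, -0.4]
gripper_width: 0.4
time_s: 12.5
ee_pos: [475.8, 4.0, 213.9]
ee_rot: [-180.0, 0.0, 165.3]
force: [-0.2, -0.8, -0.2]
gripper_width: 0.6
[475.81615953   3.98569841 213.88255477]
[324.37153995 223.33509792] [324.35987095 221.57147937]
[324.13554217 224.06927711] [310 210  29  29 664]
[475.50197894   4.5816497   61.83211885] [475.56676341   4.58680075  61.85420897] [475.49062669   4.39681043  62.10668564]
50 [478.19013505   3.74319571  50.        ]
56 [476.89794015   4.07741952  56.        ]
62 [475.60574526   4.41164333  62.        ]
```

View pics/w4.png

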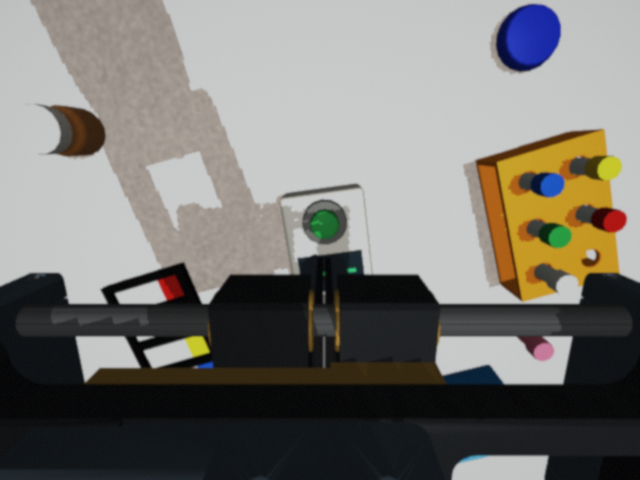

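The wrist view shows the button at (324,224), straight under the tool, with its top at z of about 62 mm. Nothing has moved. I'll come down to about 9 mm above it, then step down.

```bash
python3 -m jog '0 0 0 0 0 -1.3 0; 0 0 0 0 0 -2.8 0; 0 0 0 0 0 -4.2 0; 0 0 0 0 0 -5.2 0; 0 0 0 0 0 -5.7 0'; python3 -m jog '0 0 0 0 0 0 0; 0 0 0 0 0 0 0; 0 0 0 0 0 0 0'; for i in 1 2; do python3 -m jog '0 0 0 0 0 -0.1 0; 0 0 0 0 0 -0.2 0; 0 0 0 0 0 -0.2 0'; done
```

```text
time_s: 13.18
ee_pos: [475.0, 4.5, 70.2]
ee_rot: [-180.0, -0.1, 165.3]
force: [-0.5, -0.5, 0.1]
gripper_width: 0.5
time_s: 13.55
ee_pos: [476.3, 5.0, 72.4]
ee_rot: [180.0, 0.1, 165.3]
force: [-0.3, -0.3, -0.2]
gripper_width: 0.7
time_s: 13.92
ee_pos: [475.6, 5.1, 66.5]
ee_rot: [180.0, 0.0, 165.3]
force: [-0.8, -0.0, 1.8]
gripper_width: 0.8
time_s: 14.3
ee_pos: [475.6, 5.1, 61.6]
ee_rot: [180.0, 0.0, 165.3]
force: [-0.9, 0.9, 4.5]
gripper_width: 0.3
```

```bash
for i in 1; do python3 -m jog '0 0 0 0 0 -0.05 0; 0 0 0 0 0 -0.06 0; 0 0 0 0 0 -0.06 0';done; python3 -m jog '0 0 0 0 0 -0.04 0; 0 0 0 0 0 -0.04 0; 0 0 0 0 0 -0.04 0'
```

```text
time_s: 14.68
ee_pos: [475.7, 5.1, 61.1]
ee_rot: [180.0, 0.0, 165.3]
force: [-2.5, 0.4, 13.4]
gripper_width: 0.5
time_s: 15.05
ee_pos: [475.8, 5.1, 61.0]
ee_rot: [180.0, 0.1, 165.3]
force: [-5.1, 1.2, 20.4]
gripper_width: 0.9
```

The force climbed from 1.8 to 4.5 N over about 5 mm, then hit a hard stop (20 N at z = 61), so the button is fully down. Now straight up.

```bash
python3 -m jog '0 0 0 0 0 0.5 0; 0 0 0 0 0 1.7 0; 0 0 0 0 0 3.4 0; 0 0 0 0 0 5.2 0; 0 0 0 0 0 6.9 0'; python3 -m jog '0 0 0 0 0 0.4 0; 0 0 0 0 0 0.5 0; 0 0 0 0 0 0.5 0; 0 0 0 0 0 0.5 0; 0 0 0 0 0 0.5 0'
python3 - <<'E'
from h import *
print(env.state()['ee_pos'],env.state()['force'])
im=grab_frame('wrist')[...,::-1].copy(); p=proj('wrist',[475.5,4.5,66]); c,st=blob(im,p,r=40); print('button',c,st,p,proj('wrist',[475.5,4.5,60]))
cv2.imwrite('pics/w5.png',im)
B=cv2.imread('pics/side0.png'); b=grab_frame('side')[...,::-1]; A=cv2.imread('pics/scene0.png'); a=grab_frame('scene')[...,::-1]
for n,P,Q in(('side',B,b),('scene',A,a)):
    cv2.imwrite(f'pics/end_{n}.png',Q)
cv2.imwrite('pics/end.png',np.vstack([cv2.resize(a[150:440,120:510],(538,400)),cv2.resize(b[100:400,150:480],(538,200))]) if 0 else cv2.resize(a[150:440,120:510],(780,580)))
E
```

```text
time_s: 15.68
ee_pos: [475.0, 5.0, 232.6]
ee_rot: [-180.0, -0.0, 165.3]
force: [0.7, 0.3, 0.1]
gripper_width: 0.3
time_s: 16.3
ee_pos: [475.1, 5.1, 243.1]
ee_rot: [-180.0, -0.1, 165.3]
force: [0.3, -0.5, 0.3]
gripper_width: 0.1
[475.14406822   5.05622038 243.11152962] [ 0.27765043 -0.51360147  0.25469273]
button [323.34042553 219.13120567] [310 206  27  27 564] [323.37441659 219.41292252] [323.3824926  218.23756085]
```

View pics/end.png

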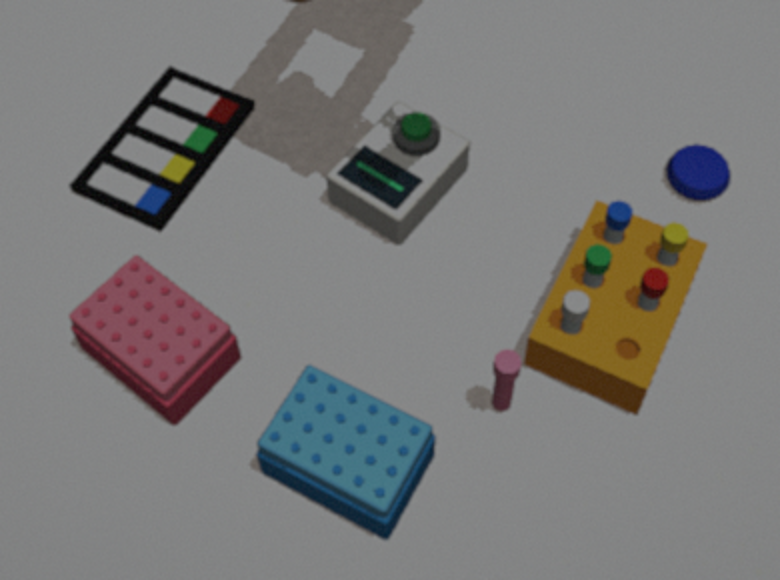

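The end picture shows everything where it was and the button (about (416,125) in the crop) standing proud again. The tips are at 243 mm with no force on the tool, so I'm handing in.

```bash
python3 -c "
from workcell import env
print(env.job_done())"
```

```text
the job is handed in; nothing more can be done
None
```

The job is done and handed in at about 16.5 s of the 56 s allowed; no verdict was reported.

- **Red-capped tube:** the fingertips held about 25 mm above the cap for about 2.5 s, within roughly 2 mm sideways by the wrist camera.
- **Red-ended slide:** they held about 26 mm above its middle for about 2.5 s, and the slide showed where it was predicted.
- **Green button:** the force rose from 1.8 to 4.5 N over about 5 mm, then met a hard stop at z = 61 mm, where I pushed to about 20 N. That fits the full 6 mm of travel.
- **Last checks:** the fingertips ended at z = 243 mm (grasp point about 262 mm) with no force on the tool. The last scene picture shows the button up, the tubes upright, and the tip boxes and puck where they were. The jar was almost out of that picture, so I did not check it at the end.
- **Disagreement:** vision put the button top at about 62 mm, but the force showed first contact at about 67 mm. I went by the force.

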